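# Open the air valve under the luthier's shelf

## Task

Two lever knobs of compressed-air valves hang under the front edge of the low wooden shelf on the bench. Open the valve whose handle ends in a straight bar: turn it until its handle points straight out from the shelf, square to the front edge, then let go. Leave the other valve, whose handle ends in a round disc, as it is.

Things in the scene. Friction and masses are not known exactly. Their poses are not given: they have to be found in the camera images.
- bar_valve (a joint): turning angle of the wanted knob about its vertical axis, in rad: 0 when its handle points straight out from the shelf (open); positive when the handle is swung clockwise seen from above, i.e. towards +y for a shelf that squarely faces the robot. It starts swung aside by 0.6 to 0.9; stops at -0.35 and 1.0. Stiff (about 0.3 N m, 3 N at the grip); it stays where it is left.
- bar_valve_grip (a point): centre of the wanted knob's grip: a black plastic straight bar 70 mm long (along the handle), 16 mm wide and 20 mm high, whose centre lies 120 mm from the turning axis, 121 mm above the bench. The steel handle comes out from a round hub under the shelf and is bent up, so that the bar lies in front of the shelf's edge, level with the board, free from above, below and both sides.
- bar_valve_mount: fixed mount of the wanted knob under the shelf; its origin lies on the vertical turning axis at the underside of the shelf (112 mm above the bench), 20 mm behind the shelf's front edge. Its -x axis points straight out from the shelf, square to the front edge, roughly towards the robot. The shelf is a wooden board 240 mm deep, 540 mm wide, 18 mm thick, top at 130 mm; jars and blocks up to 75 mm high stand on its rear half.
- disc_valve_grip (a point): centre of the other valve's grip, to be left alone: a black plastic disc 48 mm across and 16 mm thick, flat, at the end of a like steel handle, 120 mm from its axis and 121 mm above the bench. The two axes are 200 to 240 mm apart along the shelf's edge; either valve may be the left one.

How it is judged (in metres and radians):
At the end, for the whole second after the job is handed in: The bar-ended handle points straight out from the shelf within 0.2 rad (11 degrees) and the disc-ended handle is where it was (its grip within 20 mm) (value of joint bar_valve between -0.2 and 0.2 rad); the robot touches nothing.
It fails at once if the disc-ended handle was turned (its grip moved more than 20 mm) (distance of disc_valve_grip from where it was at the start of the episode above 0.02 m).
It also fails if it takes over 32 s, if anything falls off the work surface, if the arm or the gripper's body presses on something with over 40 N, if the wrist force passes 120 N, or if a joint passes its speed limit or range.

## Robot

A 6-joint arm with a two-finger parallel gripper is mounted at the origin on the work surface. World frame = base frame: x ahead of the robot, y to its left, z up, the work surface at z = 0. Lengths are in m, angles in degrees, forces in N, time in s.
With the tool pointing down it reaches from about 0.3 to 0.75 m from the base axis. Payload 8.5 kg.
Tool frame: the origin (TCP) lies midway between the tips of the shut fingers; the grasp point (between the pads) lies 19 mm behind it (env.tcp_to_grasp is the z of the grasp point in the tool frame, in m); z points along the fingers, y is the line along which they close (so a half turn about z gives the same grasp; the last joint's range is limited). The gripper opens to 85 mm and grips with 20 to 120 N. Pads are 22 mm wide; open, the fingers measure 114 mm over their backs; the gripper's body (76 mm by 85 mm) begins 54 mm behind the grasp point. The pads swing forward as they close: fully open they stand 13 mm farther back than shut.
Start: joints at [56.534, 21.807, 74.336, -0, 83.858, -12.336], TCP at [0.198, 0.513, 0.231] pointing down, gripper open.
Joint ranges: [-178.18, 178.18], [-50.72, 133.34], [12.68, 142.11], [-81.47, 261.47], [9.98, 163.14], [-165.26, 165.26]. Speed limits (degrees/s): [136.94, 136.94, 180, 180, 180, 180].

## Interface

Orientations are given as a 3x3 rotation matrix whose columns are the frame's x, y, z axes.
In Python, from rig import env, imaging, job, models gives the robot as it stands. The module is installed in compiled form; this text tells all that it offers.
- The arm moves only by the tool jog_arm, never from a script. Its argument "plan" is text: rows parted by semicolons, each of 7 numbers parted by spaces: the turn, a rotation vector about the tool's x, y, z in degrees, then the shift along the tool's x, y, z in cm, then the closure in counts, from 0 (fully open) to 255 (shut). In form: rx ry rz x y z claw; .... A call has 1 to 10 rows; each row shifts and turns the commanded pose from where the row before left it, along the tool's axes as they then stand; what a row does not reach is not made up. A row lasts 1/12 s, in which the tool goes at most 41.7 mm and 7.16 degrees, less where a joint would pass 70% of its speed; a pose out of reach is approached as far as the arm can. A call with a gripper value outside its range is refused whole. The fingers move at their own pace and stop on an object; "grip_force" is the grip in N (left out, the last holds). Time passes only in rows, so rows that do not move let the fingers close. It gives the time, the measured TCP pose, the force, the opening and the grip force at its end, in the units of the state.
- env.observe(): the state, without advancing time (a new reading comes with each control period).
- imaging.get_image(name): name is "side" or "top" or "wrist"; returns a dict with "pixels" (480x640x3 uint8, red, green, blue), "depth" (480x640 float32, m along the optical axis (not along the pixel's ray), 0 where there is no reading), "fov_y" (degrees; the focal length in pixels is half the picture's height over the tangent of half this angle, whatever the lens; pixels are square), "cx", "cy" (the principal point, pixels), "distortion" ([k1, k2, p1, p2, k3] as OpenCV has them; the pictures are not rectified), "world_from_camera" (4x4, takes a point from camera to world coordinates). Camera axes: x right, y down, z forward; pixel columns grow to the right and rows downward; lengths in m; the calibration is good to about 2 mm. A picture is of the moment at which its call begins.
- job.close_job(): hands the job in; it is judged then, once.
Trained networks look in the newest picture that a camera, given by its name, has taken for a name from the list of things; names that differ only in an ending like _2 or _b are one class to them, and where a whole thing is asked for, a point or a joint stands for the part that bears it (a point fixed in the world has none). Each returns a list of dicts, best first, with "confidence" (0 to 1); they miss things now and then, are a little off and sometimes report something else, mostly with a low value. They report only what shows in the picture. A call takes as long as a camera call.
- models.outline_of(camera, query): "region" (480x640 bool, what is visible of it) and "bbox" ([centre column, centre row, width, height] in pixels, round what is visible of it).
- models.tip_of(camera, query): "at" ([column, row] in pixels: a listed point, or the origin of a listed thing).
The state is a dict: "time_s": time; "q": joint angles; "qvel": joint speeds; "joint_efforts": joint torques, N m; "position": TCP position; "tool_rot": TCP orientation; "ft_force": force on the tool from outside, world axes, zero at the start; "wrist_torque": the same for the moment, N m; "grip_width": finger opening in m; "gripper_force": force on a finger pad.
Only numpy, scipy, OpenCV 4.12 (cv2) and the standard library are available. Lean on these libraries where they do the work, as an engineer would, in place of code of your own. Each camera call takes 0.05 s, during which the arm holds its last target. There are 200 camera calls.

## Working session

There is one attempt and no reset: what is moved stays moved. The work goes in short steps, Python scripts to look and compute and a tool call to move; the robot and the scene stay as the last step left them, time stands still between calls to the robot, and variables do not carry over. Pictures are saved under pics/ and viewed, at most 10 in all, crops included, and the job is handed in when it is done.

Besides the shell and the picture viewer there is one more tool, called after "Call:" as name(argument=value, ...), one argument or row to a line, values as JSON. jog_arm: Moves the arm, as the interface text tells. Its arguments: {"type":"object","properties":{"plan":{"type":"string"},"grip_force":{"type":"number"}},"required":["plan"]}

```bash
mkdir -p pics
cat > h.py <<'E'
import numpy as np,cv2
from rig import env,imaging,job,models
def px2w(im,uv,z=None):
    f=240/np.tan(np.radians(im['fov_y']/2));K=np.array([[f,0,im['cx']],[0,f,im['cy']],[0,0,1]])
    n=cv2.undistortPoints(np.array([[uv]],float),K,np.array(im['distortion'],float))[0,0]
    T=np.array(im['world_from_camera']);r=T[:3,:3]@np.array([n[0],n[1],1]);o=T[:3,3]
    if z is None:
        u,v=int(round(uv[0])),int(round(uv[1]));p=im['depth'][max(v-1,0):v+2,max(u-1,0):u+2];p=p[p>0]
        return o+r*np.median(p) if p.size else None
    return o+r*(z-o[2])/r[2]
E
python3 - <<'E'
from h import *
np.set_printoptions(precision=4,suppress=True)
for c in('top','side'):
    im=imaging.get_image(c);cv2.imwrite(f'pics/{c}.png',im['pixels'][...,::-1])
    for q,z in(('bar_valve_grip',.121),('disc_valve_grip',.121),('bar_valve_mount',.112)):
        for d in models.tip_of(c,q)[:2]: print(c,q,d['confidence'],d['at'],px2w(im,d['at'],z))
        for d in models.outline_of(c,q)[:2]:
            print('  outl',d['confidence'],d['bbox'],px2w(im,d['bbox'][:2],z))
print(env.observe()['tool_rot'],env.tcp_to_grasp)
E
```

```text
top bar_valve_grip 0.65 [351.2, 232.5] [ 0.5998 -0.0275  0.121 ]
  outl 0.9 [371.9, 217.6, 73.7, 71.1] [ 0.6207 -0.0572  0.121 ]
top disc_valve_grip 0.67 [263.7, 283.6] [0.5288 0.0968 0.121 ]
  outl 0.92 [371.5, 217.2, 73.2, 68.5] [ 0.6223 -0.0577  0.112 ]
side bar_valve_grip 0.74 [356.7, 304.8] [ 0.5979 -0.0249  0.121 ]
  outl 0.9 [405.7, 334.4, 148.8, 90.5] [ 0.6328 -0.089   0.121 ]
side disc_valve_grip 0.57 [280.0, 257.5] [0.5303 0.1026 0.121 ]
side bar_valve_mount 0.68 [462.8, 338.0] [ 0.6935 -0.0985  0.112 ]
  outl 0.7 [407.7, 337.1, 146.8, 93.4] [ 0.6377 -0.0832  0.112 ]
[[-0.9328  0.3605  0.    ]
 [ 0.3605  0.9328  0.    ]
 [-0.      0.     -1.    ]] -0.0187
```

View pics/top.png

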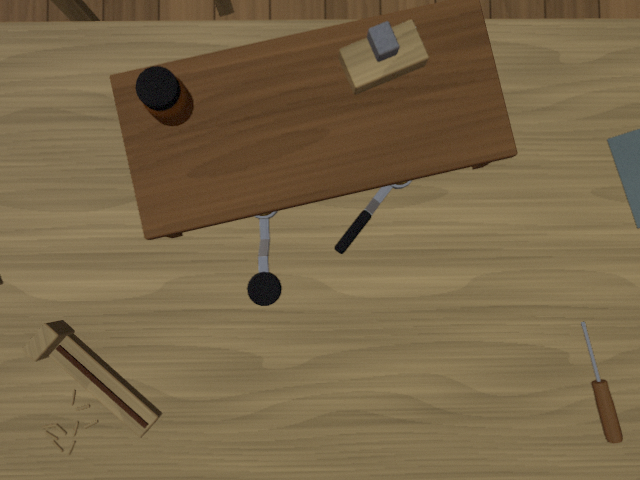

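View pics/side.png

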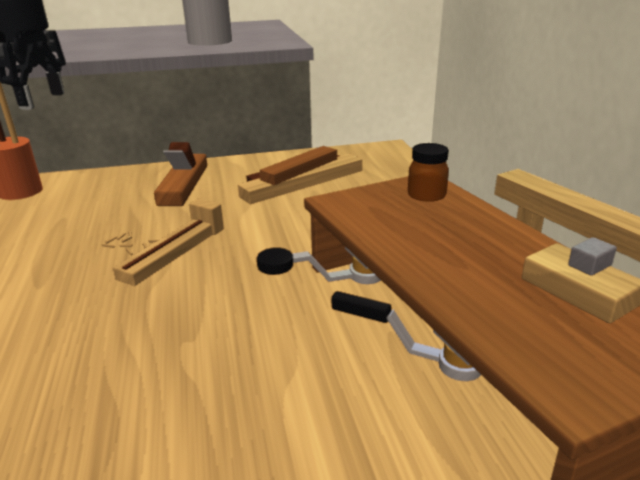

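The top view shows the bar grip around (353,232), lever bent towards its hub near (400,183). The disc is at (264,289), and the shelf's front edge runs from (148,238) to (515,156). The side view agrees.

Run:
```python
from h import *
np.set_printoptions(precision=4,suppress=True)
im=imaging.get_image('top')
a=px2w(im,(148,238),.12);b=px2w(im,(515,156),.12)
a2=px2w(im,(148,238),.13);b2=px2w(im,(515,156),.13)
print(a2,b2,np.linalg.norm(a2-b2))
e=(b2-a2)[:2];e/=np.linalg.norm(e);out=np.array([e[1],-e[0]]);out*=-np.sign(out[0])
print('out',out,np.degrees(np.arctan2(out[1],out[0])))
# bar ends
p1=px2w(im,(341,249),.131);p2=px2w(im,(366,215),.131);c=(p1+p2)[:2]/2;d=(p1-p2)[:2];print('bar',p1,p2,np.linalg.norm(d));d/=np.linalg.norm(d)
print('c',c,'dir',d)
ax=c-.12*d;print('axis est',ax,'dist behind edge',(a2[:2]-ax)@out)
print('angle',np.arctan2(out[0]*d[1]-out[1]*d[0],out@d))
print('target',ax+.12*out)
g=im['depth'];
for uv in((353,232),(264,289)):print(px2w(im,uv))
```

```text
[0.5941 0.2566 0.13  ] [ 0.7054 -0.26    0.13  ] 0.5285049034146344
out [-0.9776 -0.2106] -167.84233104848767
bar [ 0.5761 -0.0122  0.131 ] [ 0.6234 -0.0478  0.131 ] 0.059149711055588236
c [ 0.5997 -0.03  ] dir [-0.7992  0.6011]
axis est [ 0.6956 -0.1021] dist behind edge 0.02371937287351346
angle -0.8570886596744799
target [ 0.5783 -0.1274]
[ 0.5997 -0.0292  0.1313]
[0.5215 0.0955 0.1299]
```

Call:
jog_arm(
  plan="0 0 0 -3.3 -2.1 0 150;0 0 0 -3.3 -2.1 0 150;0 0 0 -3.3 -2.1 0 150;0 0 0 -3.3 -2.1 0 150;0 0 0 -3.3 -2.1 0 150;0 0 0 -3.3 -2.1 0 150;0 0 0 -3.3 -2.1 0 150;0 0 0 -3.3 -2.1 0 150;0 0 0 -3.3 -2.1 0 150;0 0 0 -3.3 -2.1 0 150",
)

```text
time_s: 1.58
position: [0.4312, 0.1964, 0.2316]
tool_rot: [[-0.933, 0.361, 0.001], [0.361, 0.933, 0.0], [-0.0, 0.0, -1.0]]
ft_force: [0.5, 2.1, 0.5]
grip_width: 0.035
gripper_force: 0.0
```

Call:
jog_arm(
  plan="0 0 0 -3.3 -2.1 0 150;0 0 0 -3.3 -2.1 0 150;0 0 0 -3.3 -2.1 0 150;0 0 0 -3.3 -2.1 0 150;0 0 5.3 0 0 0 150;0 0 5.3 0 0 0 150;0 0 5.3 0 0 0 150;0 0 0 0 0 0 150",
)

```text
time_s: 2.25
position: [0.5233, 0.072, 0.2312]
tool_rot: [[-0.796, 0.605, -0.0], [0.605, 0.796, 0.0], [0.0, -0.0, -1.0]]
ft_force: [0.1, 0.5, 0.2]
grip_width: 0.0355
gripper_force: 0.0
```

Run:
```python
from h import *
np.set_printoptions(precision=4,suppress=True)
im=imaging.get_image('wrist');cv2.imwrite('pics/w1.png',im['pixels'][...,::-1])
for q in('bar_valve_grip','disc_valve_grip'):
    for d in models.tip_of('wrist',q)[:1]: print(q,d['confidence'],d['at'],px2w(im,d['at'],.121))
d=models.outline_of('wrist','bar_valve_grip')
g=cv2.cvtColor(im['pixels'],cv2.COLOR_RGB2GRAY)
if d: print(d[0]['bbox'])
s=env.observe();print(s['position'],s['tool_rot'],s['grip_width'],s['q'])
```

```text
bar_valve_grip 0.72 [278.2, 370.6] [ 0.599  -0.0288  0.121 ]
disc_valve_grip 0.8 [347.1, 220.8] [0.5275 0.0967 0.121 ]
[278.9, 366.8, 21.9, 66.2]
[0.5231 0.0724 0.2314] [[-0.7999  0.6001  0.0002]
 [ 0.6001  0.7999 -0.    ]
 [-0.0001  0.0001 -1.    ]] 0.03531879112109865 [ -4.9767  19.6003  77.7728  -0.0006  82.6181 -58.097 ]
```

View pics/w1.png

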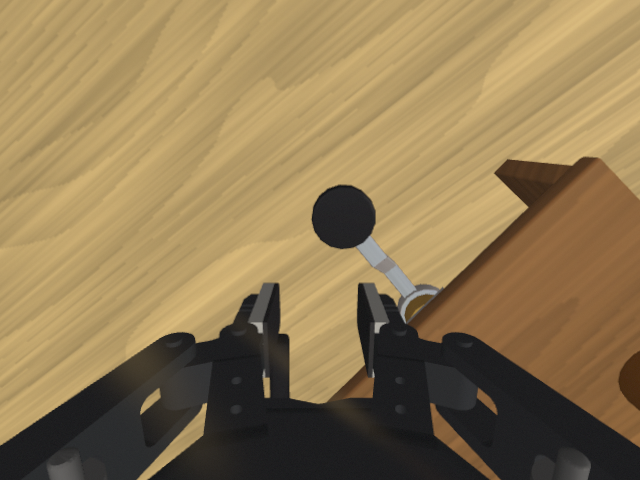

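The disc shows at (345,216); the dark vertical strip at (279,367) beside the left finger is the bar, aligned with the tool's x axis.

Call:
jog_arm(
  plan="0 0 0 -3.7 -1.2 0 150;0 0 0 -3.7 -1.2 0 150;0 0 0 -3.7 -1.1 0 150;0 0 0 0 0 2.5 150;0 0 0 0 0 2.5 150;0 0 0 0 0 0 150",
)

```text
time_s: 2.95
position: [0.589, -0.0226, 0.1767]
tool_rot: [[-0.799, 0.602, -0.008], [0.602, 0.799, 0.002], [0.008, -0.003, -1.0]]
ft_force: [-1.0, 0.4, -0.6]
grip_width: 0.0352
gripper_force: 0.0
```

Run:
```python
from h import *
np.set_printoptions(precision=4,suppress=True)
im=imaging.get_image('wrist');cv2.imwrite('pics/w2.png',im['pixels'][...,::-1])
im=imaging.get_image('side');cv2.imwrite('pics/s2.png',im['pixels'][...,::-1])
for d in models.tip_of('wrist','bar_valve_grip')[:1]: print(d['confidence'],d['at'],px2w(imaging.get_image('wrist'),d['at'],.121))
s=env.observe();print(s['position'],s['tool_rot'][:,0])
```

```text
0.69 [321.5, 276.1] [ 0.6035 -0.0286  0.121 ]
[ 0.5913 -0.0223  0.1832] [-0.799   0.6013 -0.0026]
```

View pics/w2.png

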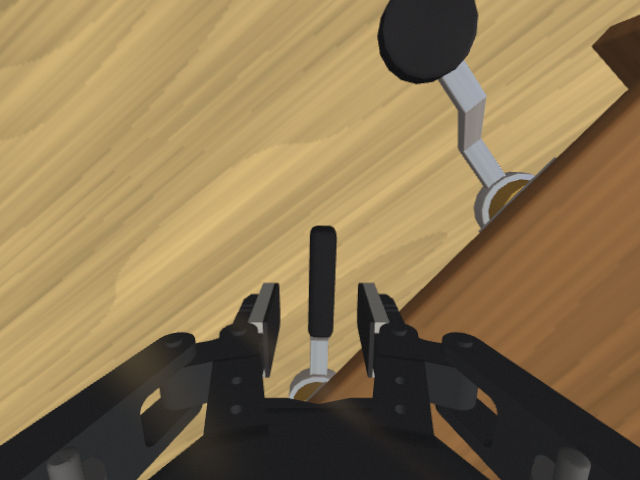

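View pics/s2.png

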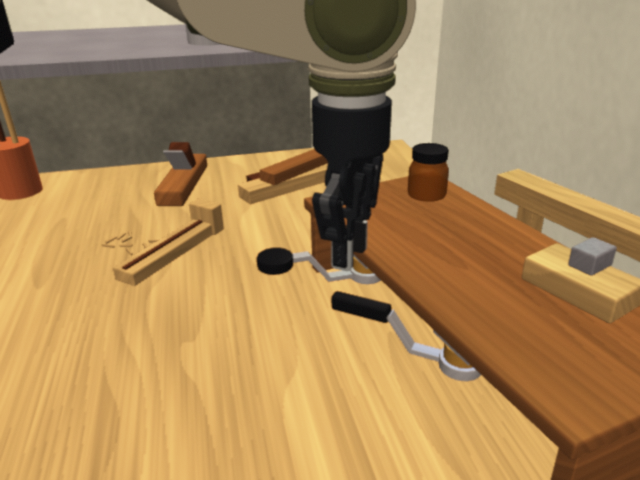

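The wrist view shows the bar at (322,280), centred and parallel between the fingers. Descend and close to a loose straddle.

Call:
jog_arm(
  plan="0 0 0 0 0 2.8 150;0 0 0 0 0 2.8 150;0 0 0 0 0 2.6 150;0 0 0 0 0 0 195;0 0 0 0 0 0 195;0 0 0 0 0 0 195",
  grip_force=20,
)

```text
time_s: 3.65
position: [0.5919, -0.0226, 0.1018]
tool_rot: [[-0.799, 0.602, 0.004], [0.602, 0.799, -0.001], [-0.004, 0.002, -1.0]]
ft_force: [0.6, -0.5, 0.2]
grip_width: 0.0202
gripper_force: 0.0
```

Run:
```python
from h import *
np.set_printoptions(precision=4,suppress=True)
s=env.observe();R=s['tool_rot'];p=s['position'];print(p,R[:,0])
ax=np.array([.6970,-.1015]);r=p[:2]-ax;print(np.hypot(*r),np.degrees(np.arctan2(r[1],r[0])))
# per-row arc, n rows, turn then shift / shift then turn
a0=np.arctan2(r[1],r[0]);a1=np.radians(192.2);n=14;d=(a1-a0)/n;rr=np.hypot(*r)
c=2*rr*np.sin(d/2);print('deg/row',np.degrees(d),'y',-c*np.cos(d/2)*100,'x',c*np.sin(d/2)*100)
print(np.degrees(np.arctan2(R[1,0],R[0,0])))
```

```text
[ 0.5919 -0.0226  0.1018] [-0.7986  0.6018 -0.0035]
0.13138147036330275 143.10226251075045
deg/row 3.50698124923211 y -0.8036625247768431 x 0.024603118132444885
143.00036067095263
```

Call:
jog_arm(
  plan="0 0 -3.5 0 -0.8 0 195;0 0 -3.5 0 -0.8 0 195;0 0 -3.5 0 -0.8 0 195;0 0 -3.5 0 -0.8 0 195;0 0 -3.5 0 -0.8 0 195;0 0 -3.5 0 -0.8 0 195;0 0 -3.5 0 -0.8 0 195;0 0 0 0 0 0 195",
)

```text
time_s: 4.32
position: [0.5669, -0.0734, 0.1018]
tool_rot: [[-0.976, 0.216, 0.004], [0.216, 0.976, -0.001], [-0.005, -0.001, -1.0]]
ft_force: [0.2, -0.3, -0.6]
grip_width: 0.0204
gripper_force: 0.0
```

Call:
jog_arm(
  plan="0 0 -3.5 0 -0.8 0 195;0 0 -3.5 0 -0.8 0 195;0 0 -3.5 0 -0.8 0 195;0 0 -3.5 0 -0.8 0 195;0 0 -3.5 0 -0.8 0 195;0 0 -3.5 0 -0.8 0 195;0 0 -3.5 0 -0.8 0 195;0 0 0 0 -0.2 0 195;0 0 0 0 0 0 195",
)

```text
time_s: 5.07
position: [0.5649, -0.13, 0.1005]
tool_rot: [[-0.979, -0.204, 0.002], [-0.204, 0.979, -0.001], [-0.001, -0.001, -1.0]]
ft_force: [-0.1, 1.2, 0.1]
grip_width: 0.0201
gripper_force: 0.0
```

Call:
jog_arm(
  plan="0 0 0 0 0.2 0 160;0 0 0 0 0 0 150;0 0 0 0 0 -2.5 150;0 0 0 0 0 -3 150;0 0 0 0 0 -3.5 150;0 0 0 3 0 -3 150;0 0 0 4 0 0 150;0 0 0 4 0 0 150;0 0 0 4 0 0 150;0 0 0 0 0 0 150",
)

```text
time_s: 5.9
position: [0.4126, -0.1582, 0.2188]
tool_rot: [[-0.979, -0.204, -0.003], [-0.204, 0.979, 0.001], [0.003, 0.001, -1.0]]
ft_force: [0.4, -0.1, 0.7]
grip_width: 0.0349
gripper_force: 0.0
```

Run:
```python
from h import *
np.set_printoptions(precision=4,suppress=True)
im=imaging.get_image('wrist');cv2.imwrite('pics/w3.png',im['pixels'][...,::-1])
t=imaging.get_image('side');cv2.imwrite('pics/s3.png',t['pixels'][...,::-1])
for c,m in(('wrist',im),('side',t)):
  for q in('bar_valve_grip','disc_valve_grip'):
    for d in models.tip_of(c,q)[:1]: print(c,q,d['confidence'],d['at'],px2w(m,d['at'],.121))
print(env.observe()['position'],env.observe()['time_s'])
```

```text
wrist bar_valve_grip 0.62 [581.5, 423.8] [0.5266 0.0955 0.121 ]
wrist disc_valve_grip 0.84 [579.9, 423.6] [0.5267 0.0942 0.121 ]
[ 0.4187 -0.1587  0.2187] 6.2
```

View pics/s3.png

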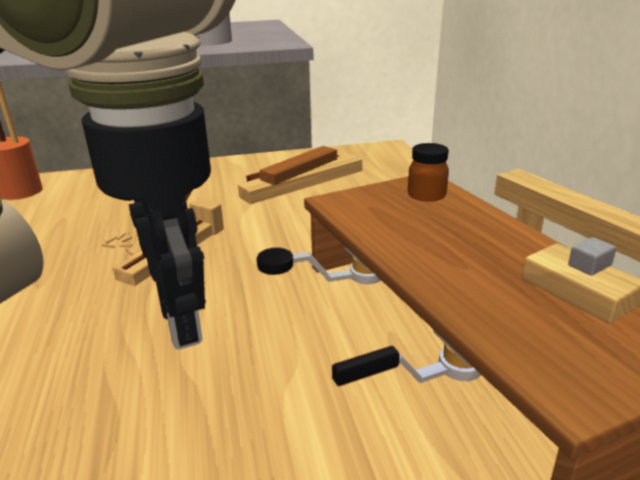

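View pics/w3.png

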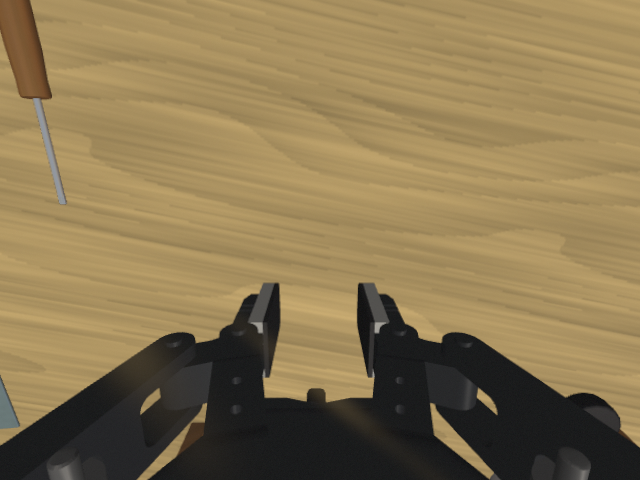

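The side view shows the bar turned, spanning about (335,373) to (397,357), gripper clear; disc unmoved at (275,261). The wrist view shows only the bar's tip at (316,395). I'll check the angle from the side view pixels.

Run:
```python
from h import *
np.set_printoptions(precision=4,suppress=True)
im=imaging.get_image('side')
c=px2w(im,(366,365),.121)[:2];r=c-[.697,-.1015]
print(c,np.hypot(*r),np.degrees(np.arctan2(r[1],r[0]))%360)
d=(px2w(im,(335,373),.121)-px2w(im,(397,357),.121))[:2];print(np.degrees(np.arctan2(d[1],d[0]))%360,'want 192.2')
```

```text
[ 0.5787 -0.1249] 0.12059973528863405 191.192789137781
186.86361626143 want 192.2
```

The angle is about 191°, where 192° is wanted, which is well within the tolerance. The robot is clear of everything.

```bash
python3 -c "
from rig import job
print(job.close_job())"
```

```text
the job is handed in; nothing more can be done
None
```

The bar-ended valve is open: its handle points straight out from the shelf, about 1° off by grip position (5° by its drawn edges) against the 11° allowed. The disc-ended valve looks unmoved, the gripper is clear, and the job was handed in at about 6 s; no verdict came back.

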